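# Unlock the bottle carrier's spring pin and load the fallen bottle

## Task

First pull the carrier's spring pin up by its T-handle, turn it a quarter turn so that it drops into the rest notch and stays out by itself when let go, and then swing the hold-down bar well open, away from the robot. Then stand the lying bottle upright on the bench and let go of it, take a fresh grip on it and set it gently, upright, into the empty middle cell of the carrier. Do not drop or knock over any bottle, and leave the other two bottles, the tape roll, the timer and the slide box where they are; at the end the bar is still open, the pin still rests out and everything is released.

Things in the scene. Friction and masses are not known exactly. Their poses are not given: they have to be found in the camera images.
- carrier: Bottle carrier, fixed: steel base 90 x 300 mm with a white crate of three cells in a row along its y axis, each 60 x 61 mm inside, centres at y = -65, 0, +65 mm, rim 50 mm above the bench. Hinge post (24 mm round) at y = +122 mm, latch post (34 x 30 mm, 120 mm high) at y = -122 mm. Origin: centre of the underside, on the bench; z up, x away from the robot at yaw 0. The side cells hold bottles.
- cell_mid (a point): Centre of the floor of the empty middle cell, 10 mm above the bench; axes as the carrier's.
- bar (a joint): Angle of the hold-down bar (rad): 0 closed (over the row), growing to 1.5 as its latch end swings level to the carrier's +x about the upright axis of the hinge post (carrier x = 0, y = +122 mm). Light friction (about 1 N at its middle); it stays where it is left. It cannot swing while the spring pin is down.
- bar_mid (a point): Middle of the hold-down bar, 127 mm above the bench, 122 mm from the hinge axis. Aluminium bar 24 mm wide, 10 mm high (122 to 132 mm above the bench), 262 mm long; its y axis points along it to the hinge. The space under it above the empty cell is free; the side bottles' caps end 6 mm below it.
- pin (a joint): Lift of the spring pin (m): 0 down (locked), up to 0.022. A spring pulls it down with about 5 N at 0, growing to 13 N at 0.022. It can be turned only when lifted more than about 0.017; after a quarter turn it drops back into the rest notch at about 0.0125 and stays there.
- pin_turn (a joint): Turn of the spring pin about its upright axis (rad): 0 = handle along the bar (lock slot), +1.57 or -1.57 = handle across the bar (rest notch); positive is counter-clockwise from above. Either way round will do. The slot leaves it about 0.1 rad of play.
- handle (a point): Centre of the spring pin's black T-handle, a bar 66 mm long (its own y axis), 16 mm wide (x), 24 mm high (z), on the latch end of the hold-down bar, 244 mm from the hinge axis; 186 mm above the bench when the pin is down. The top of the square slotted collar (36 mm wide) under it is then 32 mm below this point.
- bottle: Small glass bottle (black cap, blue label) lying on the bench, right of the carrier: 50 mm diameter, 106 mm long, about 0.16 kg; it can be gripped as 50 mm wide up to 90 mm from its base; the cap is 32 mm wide. Origin: centre of its base; z axis from base to cap. Lying, its axis is 25 mm above the bench and the cap points about to -y.
- bottle_left: Bottle of the same kind, upright in the cell at carrier y = +65 mm; origin at the centre of its base. To be left alone.
- bottle_right: Bottle of the same kind, upright in the cell at carrier y = -65 mm; origin at the centre of its base. To be left alone.
- tape_roll: Yellow roll of tape lying flat, 82 mm diameter, 19 mm high, origin at the centre of its underside. Bystander.
- timer: Lab timer lying flat, 64 x 64 x 24 mm, origin at the centre of its underside. Bystander.
- slide_box: Green slide box, 89 x 98 x 36 mm, origin at the centre of its underside. Bystander.

How it is judged:
On the way, in this order (a step that is already met when the one before it is completed fails the run):
1. the spring pin rests out in its notch, untouched, the bar still closed (value of joint pin between 0.01 and 0.015 m and (value of joint pin_turn above 1.3 rad or value of joint pin_turn below -1.3 rad) and contact force between the fingers and pin below 0.1 N and value of joint bar below 0.3 rad), for 0.2 s.
2. the hold-down bar is swung open (value of joint bar above 0.8 rad), for 0.2 s.
3. the bottle stands upright on the bench, let go (angle between bottle's own z axis and vertical below 0.1 rad and height (world z) of bottle below 0.005 m and horizontal distance between bottle and carrier above 0.08 m and contact force between the fingers and bottle below 0.1 N and linear speed of bottle below 0.02 m/s), for 0.2 s.
At the end, for the whole second after the job is handed in: The bottle stands upright (within 0.1 rad) and still on the middle cell's floor (base within 12 mm of the cell's centre, under 4 mm above its floor); the bar is open by over 0.8 rad; the spring pin still rests out (lift over 10 mm, turned over 1.3 rad either way) (horizontal distance between bottle and cell_mid below 0.012 m and z of bottle in the frame of cell_mid below 0.004 m and angle between bottle's own z axis and vertical below 0.1 rad and linear speed of bottle below 0.02 m/s and value of joint bar above 0.8 rad and value of joint pin above 0.01 m and (value of joint pin_turn above 1.3 rad or value of joint pin_turn below -1.3 rad)); the robot touches nothing.
It fails at once if a bottle dropped or knocked: the loose bottle moves faster than 0.45 m/s out of the fingers (linear speed of bottle above 0.45 m/s and contact force between the fingers and bottle below 0.1 N).
It fails at once if a side bottle tipped by more than 0.2 rad or moved more than 15 mm (angle between any of bottle_left, bottle_right's own z axis and vertical above 0.2 rad or distance of any of bottle_left, bottle_right from where it was at the start of the episode above 0.015 m).
It fails at once if a bystander (tape roll, timer, slide box) moved more than 20 mm (distance of any of tape_roll, timer, slide_box from where it was at the start of the episode above 0.02 m).
It also fails if it takes over 72 s, if anything falls off the work surface, if the arm or the gripper's body presses on something with over 40 N, if the wrist force passes 120 N, or if a joint passes its speed limit or range.

## Robot

A 7-joint arm with a two-finger parallel gripper is mounted at the origin on the work surface; the furniture and walls round the work are solid. World frame = base frame: x ahead of the robot, y to its left, z up, the work surface at z = 0. Lengths are in m, angles in rad, forces in N, time in s.
With the tool pointing down it reaches from about 0.4 to 0.9 m from the base axis. Payload 5.6 kg.
Tool frame: the origin (TCP) lies midway between the tips of the shut fingers; the grasp point (between the pads) lies 19 mm behind it; z points along the fingers, y is the line along which they close (so a half turn about z gives the same grasp; the last joint's range is limited). The gripper opens to 92 mm and grips with 3 to 60 N. Pads are 20 mm wide; open, the fingers measure 128 mm over their backs; the gripper's body (75 mm by 189 mm) begins 69 mm behind the grasp point.
Start: joints at [1.282, 0.468, -0.012, 1.603, 0.006, 1.071, -0.056], TCP at [0.158, -0.63, 0.215] pointing down, gripper open.
Joint ranges: [-2.53, 2.53], [-0.31, 2.02], [-1.57, 1.55], [0.28, 2.44], [-1.29, 4.43], [0.15, 1.84], [-2.92, 2.92]. Speed limits (rad/s): [2.57, 2.57, 3.14, 3.14, 3.14, 3.14, 3.14].

## Interface

Orientations are given as a unit quaternion [x, y, z, w].
In Python, from rig import sense, snapshot, camera_params, sign_off, outline_of gives the robot as it stands.
- The arm moves only by the shell command python3 -m creep 'ROWS' [FORCE]. ROWS is JSON, a list of rows, each a list of 3 entries, a list of its own where there are three numbers: the shift along the tool's x, y, z in m, then the turn about the tool's z in rad, then the opening, from 0 (shut) to 1 (fully open). A call has 1 to 12 rows; each row shifts and turns the commanded pose from where the row before left it, along the tool's axes as they then stand; what a row does not reach is not made up. A row lasts 1/8 s, in which the tool goes at most 62.5 mm and 10.7 degrees, less where a joint would pass 70% of its speed; a pose out of reach is approached as far as the arm can. A call with a gripper value outside its range is refused whole. The fingers move at their own pace and stop on an object; FORCE is the grip in N (left out, the last holds). Time passes only in rows, so rows that do not move let the fingers close. It gives the time, the measured TCP pose, the force, the opening and the grip force at its end, in the units of the state.
- sense(): the state, without advancing time (a new reading comes with each control period).
- snapshot(name): name is "scene" or "top" or "wrist"; returns (picture, depth): 400x640x3 uint8, red, green, blue; 400x640 float32, m along the optical axis (not along the pixel's ray), 0 where there is no reading.
- camera_params(name): a dict with "mtx" (3x3 intrinsics, pixels), "xyz" and "rotation" of the camera in the world; the wrist camera has in their place "hand_eye" (4x4, takes a point from camera to tool coordinates, whose origin is the TCP and whose axes are the flange's). Camera axes: x right, y down, z forward; pixel columns grow to the right and rows downward; lengths in m; the calibration is good to about 2 mm. A picture is of the moment at which its call begins: read the wrist's pose just before it. camera_params takes no time and is no camera call.
- sign_off(): hands the job in; it is judged then, once.
Trained networks look in the newest picture that a camera, given by its name, has taken for a name from the list of things; names that differ only in an ending like _2 or _b are one class to them, and where a whole thing is asked for, a point or a joint stands for the part that bears it (a point fixed in the world has none). Each returns a list of dicts, best first, with "p" (0 to 1); they miss things now and then, are a little off and sometimes report something else, mostly with a low value. They report only what shows in the picture. A call takes as long as a camera call.
- outline_of(query, camera): "region" (400x640 bool, what is visible of it) and "rect" ([left, top, width, height] in pixels, round what is visible of it).
The state is a dict: "t": time; "joints": joint angles; "qd": joint speeds; "tau": joint torques, N m; "tcp_pos": TCP position; "eef_rot": TCP orientation; "force": force on the tool from outside, world axes, zero at the start; "wrist_torque": the same for the moment, N m; "width": opening from 0.0 (shut) to 1.0 (fully open); "finger_force": force on a finger pad.
Only numpy, scipy, OpenCV 4.12 (cv2) and the standard library are available. Lean on these libraries where they do the work, as an engineer would, in place of code of your own. Each camera call takes 0.05 s, during which the arm holds its last target. There are 200 camera calls.

## Working session

There is one attempt and no reset: what is moved stays moved. The work goes in short steps, Python scripts to look and compute and a shell command to move; the robot and the scene stay as the last step left them, time stands still between calls to the robot, and variables do not carry over. Pictures are saved under pics/ and viewed, at most 11 in all, crops included, and the job is handed in when it is done.

```bash
mkdir -p pics
cat > h.py <<'E'
import numpy as np,cv2
from rig import *
from scipy.spatial.transform import Rotation as R
def cam(n,s=None):
    p=camera_params(n);K=np.array(p["mtx"])
    if "xyz" in p:
        r=np.array(p["rotation"]); r=r if r.shape==(3,3) else R.from_quat(r).as_matrix()
        T=np.eye(4);T[:3,:3]=r;T[:3,3]=p["xyz"]
    else:
        T=np.eye(4);T[:3,:3]=R.from_quat(s["eef_rot"]).as_matrix();T[:3,3]=s["tcp_pos"];T=T@np.array(p["hand_eye"])
    return K,T
def cloud(n,d,s=None):
    K,T=cam(n,s);v,u=np.mgrid[:400,:640]
    P=np.stack([(u-K[0,2])/K[0,0]*d,(v-K[1,2])/K[1,1]*d,d],-1)
    W=P@T[:3,:3].T+T[:3,3];W[d<=0]=np.nan;return W
def save(n,im): cv2.imwrite("pics/"+n+".png",im[:,:,::-1])
E
python3 - <<'E'
from h import *
s=sense();print(s)
for c in["top","scene"]:
    im,d=snapshot(c);save(c+"0",im);W=cloud(c,d);np.save(c+"W.npy",W)
    for q in["carrier","bar","handle","bottle","tape_roll","timer","slide_box"]:
        for o in outline_of(q,c)[:3]:
            if o["p"]<.3: continue
            P=W[o["region"]];P=P[~np.isnan(P[:,0])]
            if len(P)<3: continue
            m=np.median(P,0);xy=P[:,:2]
            (cx,cy),(w,h),a=cv2.minAreaRect(xy.astype(np.float32))
            print(c,q,round(o["p"],2),o["rect"],"med",m.round(3),"z",np.percentile(P[:,2],[2,98]).round(3),"rect",np.round([cx,cy,w,h,a],3))
E
```

```text
{'t': 0.0, 'joints': array([ 1.28196372,  0.46838884, -0.01163079,  1.60359545,  0.00598659,
        1.07140606, -0.05628081]), 'qd': array([-0.00014501,  0.00037281,  0.00069194, -0.00035539,  0.00117334,
       -0.00089815,  0.00134743]), 'tau': array([ 1.05736377e-03, -5.20577037e+01, -1.18682528e-02, -2.43750662e+01,
       -5.65039285e-02,  1.71570102e-02,  1.77476077e-04]), 'tcp_pos': array([ 0.1579992 , -0.6299115 ,  0.21364445]), 'eef_rot': array([ 9.92456530e-01,  1.22593882e-01, -1.56994313e-04, -8.67356924e-04]), 'force': array([ 0.01136997,  0.06251253, -0.32443596]), 'wrist_torque': array([-0.04924859, -0.01813563,  0.00605522]), 'finger_force': 0.0, 'width': 1.0017086841103688}
top carrier 0.65 [207.5, 178.9, 146.7, 56.3] med [0.506 0.109 0.046] z [0.004 0.198] rect [ 0.514  0.114  0.306  0.09  79.715]
top bar 0.75 [206.5, 183.5, 148.6, 35.6] med [0.51  0.096 0.134] z [0.129 0.2  ] rect [5.140e-01 1.050e-01 2.910e-01 5.000e-02 8.221e+01]
top handle 0.53 [317.3, 202.9, 33.1, 15.3] med [ 0.491 -0.008  0.198] z [0.188 0.201] rect [ 4.9200e-01 -6.0000e-03  6.4000e-02  1.600
[... 1363 characters left out ...]
 0.06   0.386 50.54 ]
scene handle 0.69 [284.0, 184.6, 30.2, 14.1] med [ 0.498 -0.01   0.187] z [0.158 0.196] rect [ 0.32   0.087  0.063  0.428 61.542]
scene bottle 0.91 [174.1, 254.1, 51.7, 33.7] med [ 0.498 -0.258  0.034] z [-0.003  0.048] rect [ 0.458 -0.254  0.102  0.14  15.51 ]
scene tape_roll 0.66 [310.9, 207.5, 27.2, 14.6] med [0.396 0.152 0.015] z [-0.     0.019] rect [ 0.438  0.122  0.079  0.174 74.855]
scene timer 0.6 [232.2, 228.7, 27.0, 20.0] med [ 0.395 -0.117  0.015] z [-0.001  0.022] rect [ 3.7400e-01 -1.1300e-01  6.3000e-02  6.4000e-02  8.0301e+01]
scene slide_box 0.83 [368.8, 242.7, 53.7, 46.0] med [0.684 0.154 0.032] z [0.002 0.035] rect [ 0.67   0.165  0.1    0.088 87.005]
```

```bash
python3 -c "
import cv2;a=cv2.imread('pics/top0.png');b=cv2.imread('pics/scene0.png');print(a.shape)"
```

```text
(400, 640, 3)
```

View pics/top0.png

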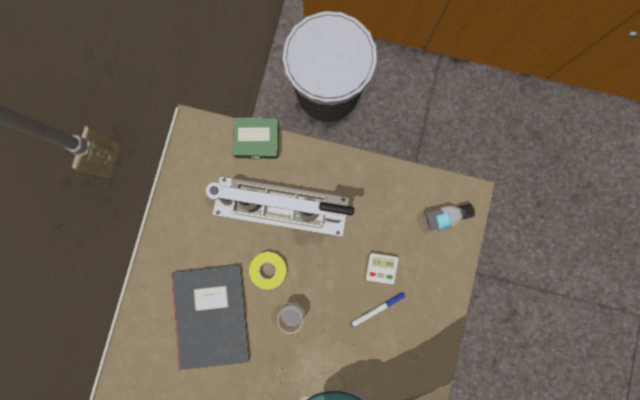

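View pics/scene0.png

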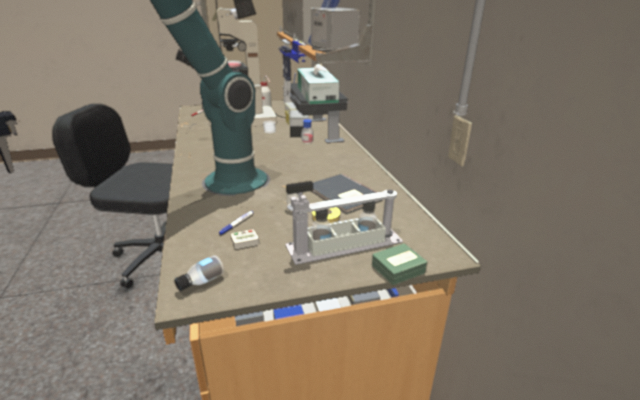

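The top view shows the carrier at about (280,205), with the handle at (336,209) and the bar along the row. The bottle lies at (450,217) with its cap pointing right, which is -y and slightly +x. The carrier yaw comes out at about -10°, and all sizes and heights match what was given. First I'll turn the tool so that its y lies along carrier x.

```bash
python3 -m creep '[[[0,0,-0.01],-0.18,1],[[0,0,-0.01],-0.18,1],[[0,0,-0.01],-0.18,1],[[0,0,-0.01],-0.18,1],[[0,0,-0.01],-0.18,1],[[0,0,-0.01],-0.18,1],[[0,0,0],-0.07,1]]'
cat >> h.py <<'E'
def to(p,s=None):
    "world target -> shift in tool axes"
    s=s or sense();return R.from_quat(s["eef_rot"]).inv().apply(np.array(p)-s["tcp_pos"]).round(4)
def yaw(s=None):
    y=R.from_quat((s or sense())["eef_rot"]).as_matrix()[:,1];return np.degrees(np.arctan2(y[1],y[0])).round(2)
def look(q,zlo,zhi,name=None,c="wrist"):
    s=sense();im,d=snapshot(c);W=cloud(c,d,s)
    if name: save(name,im)
    for o in outline_of(q,c)[:2]:
        P=W[o["region"]];P=P[(P[:,2]>zlo)&(P[:,2]<zhi)]
        if len(P)<10: continue
        a,b,th=cv2.minAreaRect(P[:,:2].astype(np.float32));lo,hi=np.percentile(P,[2,98],axis=0)
        e,v=np.linalg.eigh(np.cov(P[:,:2].T));ax=v[:,1]*np.sign(v[1,1])
        print(q,round(o["p"],2),o["rect"],"n",len(P),"mean",P.mean(0).round(4),"rect",np.round(a,4),np.round(b,4),"axis deg",np.degrees(np.arctan2(ax[1],ax[0])).round(1),"z98",hi[2].round(4))
    return s,im,W
E
python3 -c "
from h import *
print(yaw(),to([.491,-.007,.28]))"
```

```text
t: 1.68
tcp_pos: [0.1582, -0.631, 0.2757]
eef_rot: [0.765, 0.644, -0.0, 0.001]
force: [-0.8, 1.5, 0.1]
width: 1.002
finger_force: 0.0
-9.86 [ 0.6717  0.2211 -0.0053]
```

```bash
python3 -m creep '[[[0.056,0.018,0],0,1],[[0.056,0.018,0],0,1],[[0.056,0.018,0],0,1],[[0.056,0.018,0],0,1],[[0.056,0.018,0],0,1],[[0.056,0.018,0],0,1],[[0.056,0.018,0],0,1],[[0.056,0.018,0],0,1],[[0.056,0.018,0],0,1],[[0.056,0.018,0],0,1],[[0.056,0.018,0],0,1],[[0.056,0.022,0],0,1]]'
python3 - <<'E'
from h import *
print(to([.491,-.007,.28]),yaw())
s,im,W=look("handle",.185,.21,"w1");look("bar",.122,.14)
E
```

```text
t: 3.18
tcp_pos: [0.4925, -0.0057, 0.2751]
eef_rot: [0.766, 0.642, 0.0, 0.001]
force: [0.5, -1.3, 0.9]
width: 1.003
finger_force: 0.0
[-0.0015 -0.0013 -0.0049] -10.08
handle 0.83 [307.2, 158.1, 21.0, 91.1] n 1712 mean [ 0.4916 -0.0037  0.1983] rect [ 0.4914 -0.0057] [0.0648 0.0157] axis deg 79.7 z98 0.2006
bar 0.87 [297.3, 0.0, 36.7, 255.9] n 4588 mean [0.5085 0.0895 0.1333] rect [0.5071 0.0829] [0.1462 0.0341] axis deg 79.8 z98 0.1349
```

View pics/w1.png

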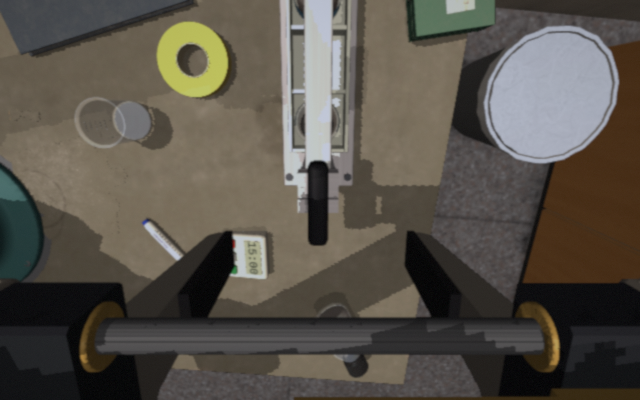

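The handle is at (317,203) in the wrist picture, centred between the fingers at (0.4914, -0.0057) with its top at 0.198. That is as expected, so I'll descend and grip.

```bash
python3 -m creep '[[[0,-0.001,0.05],0,1],[[0,0,0.045],0,0.6],[[0,0,0.013],0,0.5],[[0,0,0],0,0],[[0,0,0],0,0],[[0,0,0],0,0],[[0,0,0],0,0],[[0,0,0],0,0]]' 40
```

```text
t: 4.38
tcp_pos: [0.491, -0.0069, 0.1669]
eef_rot: [0.766, 0.643, 0.0, 0.0]
force: [0.6, -0.6, -1.0]
width: 0.259
finger_force: 0.0
```

```bash
python3 -m creep '[[[0,0,0],0,0],[[0,0,0],0,0],[[0,0,0],0,0]]' 40; python3 -m creep '[[[0,0,-0.008],0,0],[[0,0,-0.007],0,0],[[0,0,-0.006],0,0],[[0,0,0],0,0]]'
```

```text
t: 4.75
tcp_pos: [0.4912, -0.0069, 0.1667]
eef_rot: [0.766, 0.643, 0.0, 0.0]
force: [1.4, -0.1, 0.1]
width: 0.173
finger_force: 40.0
t: 5.25
tcp_pos: [0.491, -0.0069, 0.1874]
eef_rot: [0.766, 0.643, 0.001, 0.0]
force: [6.5, 0.1, -13.1]
width: 0.172
finger_force: 40.0
```

```bash
python3 -m creep '[[[0,0,0],0.175,0],[[0,0,0],0.175,0],[[0,0,0],0.175,0],[[0,0,0],0.175,0],[[0,0,0],0.175,0],[[0,0,0],0.175,0],[[0,0,0],0.175,0],[[0,0,0],0.175,0],[[0,0,0],0.175,0],[[0,0,0],0,0]]'; python3 -c "
from h import *
print(yaw(),sense()['wrist_torque'],sense()['joints'])"
```

```text
t: 6.5
tcp_pos: [0.4902, -0.0058, 0.1866]
eef_rot: [0.996, -0.09, -0.001, -0.001]
force: [4.3, 1.6, -12.0]
width: 0.174
finger_force: 40.0
-100.3 [ 0.52643949 -1.13099523 -0.01443485] [ 0.32385809  0.27338268 -0.43810238  1.98895569  0.14330903  0.9101384
 -1.93892024]
```

```bash
python3 -m creep '[[[0,0,0.004],0,0],[[0,0,0.004],0,0],[[0,0,0],0,0]]';  python3 -m creep '[[[0,0,0],0,0.4],[[0,0,0],0,0.5],[[0,0,0],0,0.5],[[0,0,0],0,0.5]]'
python3 - <<'E'
from h import *
look("handle",.19,.23);print(yaw())
E
```

```text
t: 6.88
tcp_pos: [0.4903, -0.0059, 0.1793]
eef_rot: [0.996, -0.089, -0.001, -0.001]
force: [2.1, 5.9, -9.0]
width: 0.172
finger_force: 40.0
t: 7.38
tcp_pos: [0.4909, -0.0072, 0.1798]
eef_rot: [0.996, -0.09, 0.0, 0.0]
force: [0.7, 0.7, 0.1]
width: 0.495
finger_force: 0.0
handle 0.98 [302.6, 192.9, 31.4, 123.3] n 4145 mean [ 0.4994 -0.0079  0.21  ] rect [ 0.4957 -0.0072] [0.016  0.0565] axis deg 169.7 z98 0.2126
-100.28
```

The handle top is at 0.210 and the handle lies across the bar, so the pin is out by 12 mm. I'll back off, turn back and shut the fingers.

```bash
python3 -m creep '[[[0,0,-0.04],0,0.5],[[0,0,-0.04],0,0.5],[[0,0,0],-0.175,0],[[0,0,0],-0.175,0],[[0,0,0],-0.175,0],[[0,0,0],-0.175,0],[[0,0,0],-0.175,0],[[0,0,0],-0.175,0],[[0,0,0],-0.175,0],[[0,0,0],-0.175,0],[[0,0,0],-0.171,0]]'
python3 - <<'E'
from h import *
u=np.radians(-10.2);X=np.array([np.cos(u),np.sin(u),0]);Y=np.array([-np.sin(u),np.cos(u),0])
m=np.array([.4914,-.0057,0])+.122*Y;print(m,yaw(),to(m-.05*X+[0,0,.113]))
look("handle",.19,.23)
E
```

```text
t: 8.85
tcp_pos: [0.4907, -0.0069, 0.2596]
eef_rot: [0.766, 0.643, -0.0, 0.0]
force: [-0.2, 0.4, 0.6]
width: 0.006
finger_force: 0.0
[0.51300434 0.11437186 0.        ] -9.93 [ 0.1236 -0.049   0.1465]
handle 0.89 [275.6, 184.0, 91.8, 42.3] n 2498 mean [ 0.4915 -0.0038  0.2089] rect [ 0.491  -0.0061] [0.0165 0.066 ] axis deg 169.7 z98 0.2127
```

```bash
python3 -m creep '[[[0.042,-0.017,0],0,0],[[0.042,-0.016,0],0,0],[[0.04,-0.016,0],0,0],[[0,0,0.05],0,0],[[0,0,0.05],0,0],[[0,0,0.046],0,0]]';python3 -m creep '[[[0,0.01,0],0,0],[[0,0.01,0],0,0],[[-0.003,0.012,0],-0.1,0],[[-0.003,0.012,0],-0.1,0],[[-0.003,0.012,0],-0.1,0],[[0,0,0],0,0]]'
```

```text
t: 9.7
tcp_pos: [0.4646, 0.1237, 0.1121]
eef_rot: [0.769, 0.64, -0.0, 0.0]
force: [-0.2, -0.7, -0.6]
width: 0.001
finger_force: 0.0
t: 10.45
tcp_pos: [0.5221, 0.1082, 0.1156]
eef_rot: [0.665, 0.747, 0.002, 0.001]
force: [0.2, -0.6, 0.1]
width: 0.007
finger_force: 0.0
```

Run:
```python
from h import *
look("handle",.19,.23,"t2","top")
```

```text
handle 0.55 [332.9, 147.9, 9.5, 38.1] n 315 mean [ 0.5667 -0.0072  0.2093] rect [ 0.5682 -0.0078] [0.0659 0.0161] axis deg 8.1 z98 0.2132
```

View pics/t2.png

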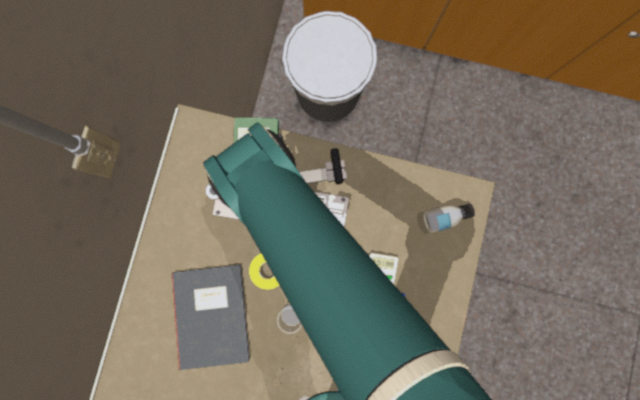

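The handle is now at (337,166) and the bar is open by about 0.32 rad. The push works, so I'll continue.

```bash
python3 -m creep '[[[-0.003,0.012,0.003],-0.1,0],[[-0.003,0.012,0],-0.1,0],[[-0.003,0.012,0],-0.1,0],[[-0.003,0.012,0],-0.1,0],[[-0.003,0.012,0],-0.1,0],[[-0.003,0.012,0],-0.1,0],[[-0.003,0.012,0],-0.1,0],[[-0.003,0.012,0],-0.1,0],[[-0.003,0.012,0],-0.1,0],[[0,0,0],0,0]]';python3 - <<'E'
from h import *
print(yaw())
s,im,W=look("handle",.19,.23,None,"top");look("bar",.12,.14,None,"top")
E
```

```text
t: 11.8
tcp_pos: [0.6233, 0.1385, 0.111]
eef_rot: [0.272, 0.962, 0.0, 0.0]
force: [0.2, 0.7, 0.7]
width: 0.004
finger_force: 0.0
58.4
handle 0.86 [266.5, 66.8, 28.8, 28.4] n 316 mean [0.733  0.0942 0.2084] rect [0.7366 0.0971] [0.0644 0.0165] axis deg 54.0 z98 0.2135
bar 0.73 [204.6, 66.7, 90.5, 131.9] n 701 mean [0.5668 0.2105 0.1332] rect [0.6294 0.1617] [0.033  0.2679] axis deg 145.4 z98 0.1389
```

The bar is open by about 1.12 rad. I'll back off, raise the tool, turn it toward the bottle's axis and move over the bottle.

```bash
python3 -m creep '[[[0,-0.03,0],0,0],[[0,0,-0.05],0,0],[[0,0,-0.06],0,0],[[0,0,-0.03],0.16,0.5],[[0,0,0],0.16,1],[[0,0,0],0.16,1],[[0,0,0],0.16,1],[[0,0,0],0.15,1],[[0,0,0],0,1]]';python3 - <<'E'
from h import *
print(yaw(),to([.48,-.25,.25]),sense()['joints'])
E
```

```text
t: 13.12
tcp_pos: [0.6071, 0.112, 0.2509]
eef_rot: [0.621, 0.784, -0.0, 0.001]
force: [0.2, 1.0, 0.4]
width: 0.634
finger_force: 0.0
13.27 [-0.3232 -0.2068  0.0012] [ 0.32376412  0.50547522 -0.77913949  1.61101314  0.37785598  1.18156781
 -0.30663324]
```

```bash
python3 -m creep '[[[-0.046,-0.03,0],0,1],[[-0.046,-0.03,0],0,1],[[-0.046,-0.03,0],0,1],[[-0.046,-0.03,0],0,1],[[-0.046,-0.03,0],0,1],[[-0.046,-0.03,0],0,1],[[-0.046,-0.028,0],0,1],[[0,0,0],0,1]]';python3 - <<'E'
from h import *
print(yaw())
s,im,W=look("bottle",.03,.06,"w3")
look("bottle",.03,.06,None,"top")
E
```

```text
t: 14.12
tcp_pos: [0.4763, -0.2538, 0.2502]
eef_rot: [0.623, 0.782, -0.001, -0.0]
force: [-0.1, -0.2, 0.4]
width: 0.998
finger_force: 0.0
12.86
bottle 0.87 [303.8, 128.7, 39.8, 95.1] n 3274 mean [ 0.4815 -0.2534  0.0447] rect [ 0.4837 -0.2621] [0.0499 0.1065] axis deg 104.8 z98 0.0525
bottle 0.95 [422.4, 204.6, 51.3, 29.8] n 894 mean [ 0.4822 -0.2525  0.0437] rect [ 0.4838 -0.2612] [0.0492 0.1071] axis deg 104.3 z98 0.0529
```

View pics/w3.png

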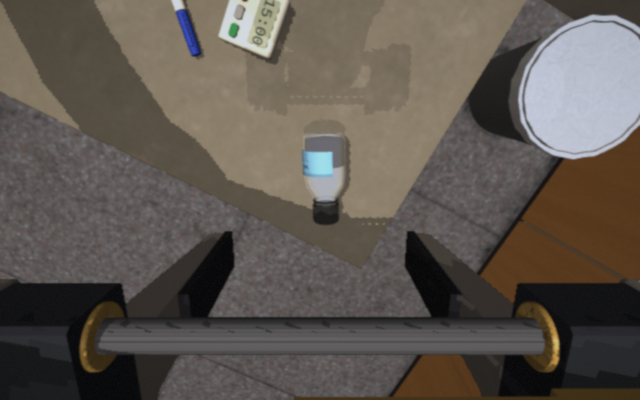

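The bottle body spans (325,135)-(325,200) and the cap is at (325,212), near the bench corner. The centre is (0.4837, -0.2621), the axis is at -75.4°, and the rect of 50 x 106 mm agrees with the sizes given. I'll grip it 78 mm from the base.

```bash
python3 -m creep '[[[0,0,0.05],-0.03,1],[[0,0,0.05],0,1]]';python3 - <<'E'
from h import *
print(yaw(),to([.490,-.2863,.008]))
E
```

```text
t: 14.58
tcp_pos: [0.4797, -0.2474, 0.1502]
eef_rot: [0.608, 0.794, 0.0, 0.001]
force: [0.3, -0.6, -0.1]
width: 0.998
finger_force: 0.0
15.17 [-0.04   -0.0005  0.1422]
```

```bash
python3 -m creep '[[[-0.04,-0.001,0],0,1],[[0,0,0.05],0,1],[[0,0,0.05],0,1],[[0,0,0.042],0,1],[[0,0,0],0,0.4],[[0,0,0],0,0.4],[[0,0,0],0,0.4],[[0,0,0],0,0.4],[[0,0,0],0,0.4]]' 4;python3 -m creep '[[[0,0,0],0,0.4],[[0,0,0],0,0.4]]'
```

```text
t: 15.7
tcp_pos: [0.4887, -0.2883, 0.0098]
eef_rot: [0.609, 0.793, 0.0, 0.001]
force: [0.1, 0.7, 5.0]
width: 0.543
finger_force: 4.0
t: 15.95
tcp_pos: [0.4888, -0.2882, 0.0097]
eef_rot: [0.609, 0.793, 0.0, 0.001]
force: [-0.1, 0.3, 5.2]
width: 0.541
finger_force: 4.0
```

```bash
python3 -m creep '[[[0.004,0,-0.010],0,0.4],[[0.005,0,-0.009],0,0.4],[[0.006,0,-0.009],0,0.4],[[0.0075,0,-0.008],0,0.4],[[0,0,0],0,0.4]]';python3 - <<'E'
from h import *
s=sense();im,d=snapshot("wrist");save("w4",im)
im,d=snapshot("scene");cv2.imwrite("pics/s4.png",cv2.resize(im[180:320,100:330,::-1],None,fx=3,fy=3))
W=cloud("scene",d)
for o in outline_of("bottle","scene")[:2]:
    P=W[o["region"]];P=P[(abs(P[:,0]-.48)<.1)&(P[:,1]<-.1)&(P[:,2]>.002)];print(o["p"],o["rect"],len(P))
    if len(P)>10:
        C=P-P.mean(0);v=np.linalg.svd(C)[2][0];print(v*np.sign(v[2]),P.min(0),P.max(0))
E
```

```text
t: 16.58
tcp_pos: [0.4824, -0.2652, 0.0454]
eef_rot: [0.609, 0.793, 0.0, 0.0]
force: [1.0, 0.8, -2.1]
width: 0.54
finger_force: 4.0
0.82 [183.3, 253.1, 49.4, 20.4] 652
[ 0.10341502 -0.90956007  0.40249945] [ 0.45769478 -0.2957329   0.00805994] [ 0.56896088 -0.18923894  0.13247102]
0.54 [286.3, 189.5, 138.1, 74.5] 0
```

View pics/s4.png

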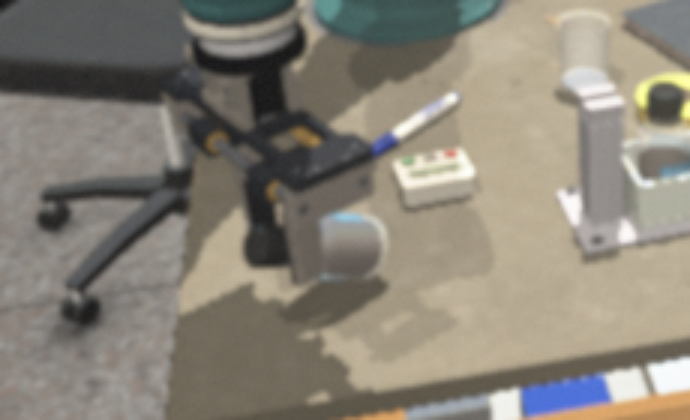

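The bottle was lifted horizontally at (245–385, 245) in the crop, so the grip is too stiff for it to pivot. I'll set it back down and regrip nearer the cap at 3 N. There only about 10 mm of pad bears on the bottle and the weight has a longer arm.

```bash
python3 -m creep '[[[0,0,0.012],0,0.4],[[0,0,0.012],0,0.4],[[0,0,0.008],0,0.4],[[0,0,0.003],0,0.4],[[0,0,0],0,0.4]]'; python3 -m creep '[[[0,0,0.0],0,0.6],[[0,0,0],0,0.62],[[-0.01,0,0],0,0.62],[[0,0,0],0,0.4],[[0,0,0],0,0.4],[[0,0,0],0,0.4],[[0,0,0],0,0.4]]' 3
```

```text
t: 17.35
tcp_pos: [0.4817, -0.2655, 0.009]
eef_rot: [0.609, 0.793, -0.0, -0.001]
force: [-0.4, -0.3, -0.4]
width: 0.541
finger_force: 4.0
t: 18.23
tcp_pos: [0.4847, -0.2757, 0.0096]
eef_rot: [0.609, 0.793, -0.0, 0.0]
force: [-0.4, -2.0, -0.1]
width: 0.538
finger_force: 3.0
```

```bash
python3 -m creep '[[[0.002,0,-0.006],0,0.4],[[0.002,0,-0.005],0,0.4],[[0.003,0,-0.005],0,0.4],[[0.003,0,-0.005],0,0.4],[[0,0,0],0,0.4]]';python3 - <<'E'
from h import *
im,d=snapshot("scene");save("s5",im)
W=cloud("scene",d)
for o in outline_of("bottle","scene")[:1]:
    P=W[o["region"]];P=P[(abs(P[:,0]-.48)<.06)&(P[:,1]<-.1)&(P[:,2]>.002)];print(o["p"],o["rect"],len(P),P.min(0),P.max(0))
E
```

```text
t: 18.85
tcp_pos: [0.4823, -0.2657, 0.0311]
eef_rot: [0.609, 0.793, 0.0, 0.0]
force: [-0.5, -0.4, -1.1]
width: 0.545
finger_force: 3.0
0.67 [188.5, 251.9, 47.0, 22.7] 549 [ 0.45746573 -0.28576457  0.01043386] [ 0.50246297 -0.17689411  0.0635998 ]
```

```bash
python3 -c "
import cv2;a=cv2.imread('pics/s5.png');cv2.imwrite('pics/s5c.png',cv2.resize(a[220:300,150:270],None,fx=5,fy=5))"
```

```text
(no output)
```

View pics/s5c.png

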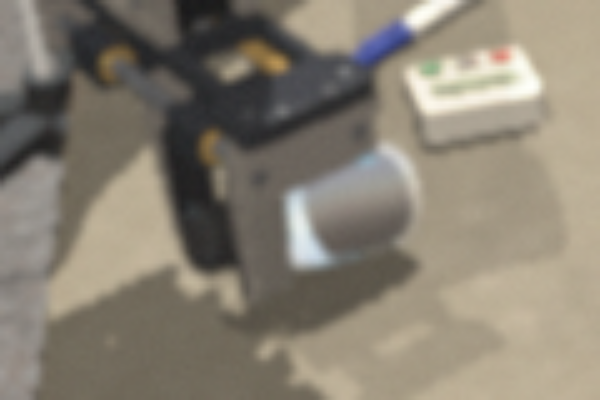

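```bash
cat >> h.py <<'E'
def prof(c="scene"):
    im,d=snapshot(c);W=cloud(c,d);o=outline_of("bottle",c)[0]
    er=cv2.erode(o["region"].astype(np.uint8),np.ones((3,3)))>0
    P=W[er];P=P[(abs(P[:,0]-.48)<.07)&(P[:,1]<-.1)&(P[:,2]>.002)]
    t=-(P[:,:2]-[.4703,-.2108])@np.array([.252,-.968])
    print(o["p"],len(P))
    for a in np.arange(-.12,.12,.012):
        m=(t>=a)&(t<a+.012)
        if m.sum()>5: print(round(a,3),m.sum(),"z",np.percentile(P[m,2],[3,97]).round(3))
E
python3 -c "
from h import *
prof()"
```

```text
0.94 428
-0.084 29 z [0.041 0.053]
-0.072 52 z [0.041 0.062]
-0.036 56 z [0.026 0.054]
-0.024 69 z [0.025 0.054]
-0.012 72 z [0.022 0.052]
-0.0 69 z [0.019 0.051]
0.012 66 z [0.019 0.049]
0.024 15 z [0.03  0.049]
```

The base still rests on the bench and the cap side rises, so it is pivoting. I'll continue along the arc.

```bash
python3 -m creep '[[[0.0066,0,-0.0094],0,0.4],[[0.0079,0,-0.0086],0,0.4],[[0.0089,0,-0.0074],0,0.4],[[0.0098,0,-0.0062],0,0.4],[[0,0,0],0,0.4]]';python3 -c "
from h import *
prof()"
```

```text
t: 19.68
tcp_pos: [0.4738, -0.2332, 0.063]
eef_rot: [0.609, 0.794, -0.0, 0.001]
force: [0.9, -1.0, 0.8]
width: 0.542
finger_force: 3.0
0.9 475
-0.048 49 z [0.078 0.088]
-0.036 68 z [0.074 0.097]
-0.012 30 z [0.031 0.064]
-0.0 102 z [0.022 0.071]
0.012 100 z [0.013 0.07 ]
0.024 77 z [0.017 0.061]
0.036 43 z [0.026 0.052]
0.048 6 z [0.03  0.039]
```

```bash
python3 -m creep '[[[0.0105,0,-0.0049],0,0.4],[[0.0111,0,-0.0034],0,0.4],[[0.0114,0,-0.002],0,0.4],[[0.0116,0,-0.0005],0,0.4],[[0.0115,0,0.001],0,0.4],[[0.0113,0,0.0025],0,0.4],[[0,0,0],0,0.4]]';python3 - <<'E'
from h import *
im,d=snapshot("scene");cv2.imwrite("pics/s6.png",cv2.resize(im[210:300,150:270,::-1],None,fx=5,fy=5));prof()
E
```

```text
t: 20.65
tcp_pos: [0.4557, -0.1673, 0.0692]
eef_rot: [0.608, 0.794, 0.0, -0.001]
force: [0.0, 1.5, 1.2]
width: 0.544
finger_force: 3.0
0.85 363
0.012 10 z [0.027 0.054]
0.024 227 z [0.012 0.101]
0.036 98 z [0.011 0.105]
0.048 28 z [0.015 0.049]
```

View pics/s6.png

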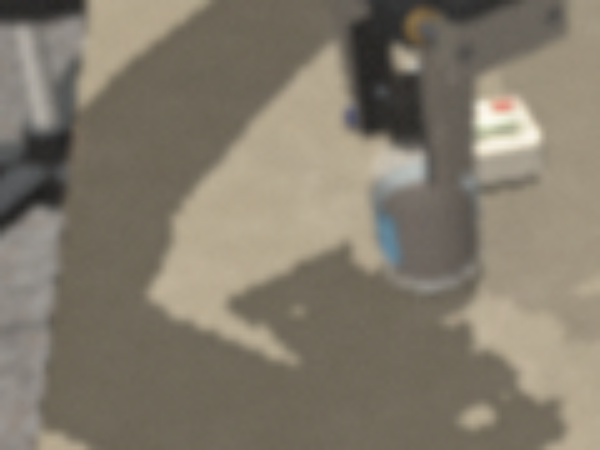

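The bottle stands at (430,230) in the crop and looks upright. I'll let go, rise straight up and check it.

```bash
python3 -m creep '[[[0,0,0.001],0,0.4],[[0,0,0],0,0.58],[[0,0,0],0,0.66],[[0,0,0],0,0.75],[[0,0,0],0,0.75],[[0,0,-0.03],0,0.75],[[0,0,-0.05],0,0.8],[[0,0,-0.05],0,1],[[-0.04,0,0],0,1],[[0,0,0],0,1]]';python3 - <<'E'
from h import *
print(yaw())
s,im,W=look("bottle",.095,.12,"w7")
for lo,hi in[(.005,.03),(.03,.055),(.06,.08)]: look("bottle",lo,hi)
prof()
E
```

```text
t: 22.05
tcp_pos: [0.4667, -0.2105, 0.1989]
eef_rot: [0.611, 0.792, -0.0, 0.001]
force: [-0.7, 0.3, -0.8]
width: 0.995
finger_force: 0.0
14.69
bottle 0.77 [294.4, 103.2, 52.7, 58.6] n 1304 mean [ 0.454  -0.1629  0.1077] rect [ 0.454  -0.1632] [0.0306 0.0305] axis deg 114.5 z98 0.1093
bottle 0.6 [296.6, 106.2, 49.5, 57.2] n 53 mean [ 0.4511 -0.1442  0.0505] rect [ 0.4541 -0.1501] [0.0488 0.0235] axis deg 2.6 z98 0.0549
bottle 0.71 [293.8, 107.8, 52.5, 57.9] n 845 mean [ 0.4522 -0.1553  0.0684] rect [ 0.4542 -0.1629] [0.0456 0.0453] axis deg 14.8 z98 0.0755
0.93 614
0.012 7 z [0.026 0.049]
0.024 225 z [0.008 0.097]
0.036 240 z [0.01  0.105]
0.048 142 z [0.014 0.105]
```

View pics/w7.png

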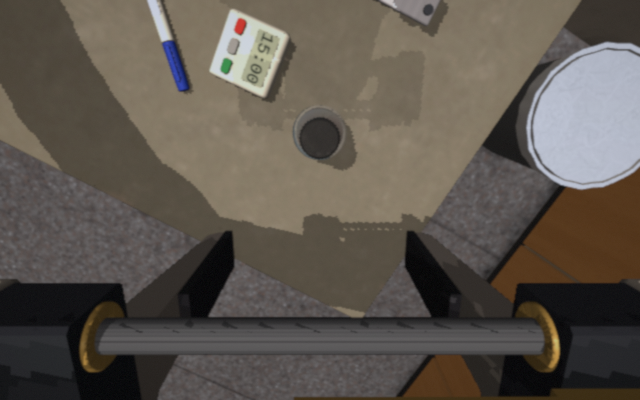

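The bottle stands at (320,137) in the picture, cap top at 0.108, centre (0.4540, -0.1631), with shoulder and cap concentric. I'll turn to the carrier's axes and regrip.

```bash
python3 -m creep '[[[0,0,0],0.145,1],[[0,0,0],0.145,1],[[0,0,0],0.145,1],[[0,0,0],0,1]]';python3 -c "
from h import *
print(yaw(),to([.454,-.1631,.056]))"
```

```text
t: 23.05
tcp_pos: [0.4665, -0.2072, 0.1985]
eef_rot: [0.765, 0.644, -0.0, 0.0]
force: [0.3, 1.0, 0.4]
width: 1.001
finger_force: 0.0
-9.86 [ 0.0414 -0.0199  0.1425]
```

```bash
python3 -m creep '[[[0.0415,-0.02,0],0,1],[[0,0,0],0,1],[[0,0,0.05],0,1],[[0,0,0.05],0,1],[[0,0,0.042],0,1],[[0,0,0],0,0.6],[[0,0,0],0,0.5],[[0,0,0],0,0.4],[[0,0,0],0,0.4],[[0,0,0],0,0.4],[[0,0,0],0,0.4]]' 15; python3 -m creep '[[[0,0,0],0,0.4],[[0,0,-0.03],0,0.4],[[0,0,-0.04],0,0.4],[[0,0,-0.05],0,0.4],[[0,0,0],0,0.4]]';python3 -c "
from h import *
print(yaw(),to([.5130,.1144,.176]))"
```

```text
t: 24.42
tcp_pos: [0.4545, -0.1635, 0.0575]
eef_rot: [0.766, 0.643, 0.0, 0.001]
force: [-2.1, -0.6, 6.8]
width: 0.54
finger_force: 15.0
t: 25.05
tcp_pos: [0.4562, -0.1638, 0.1798]
eef_rot: [0.766, 0.643, 0.001, 0.003]
force: [0.7, -0.1, -2.6]
width: 0.537
finger_force: 15.0
-9.98 [0.2838 0.0077 0.0031]
```

```bash
python3 -m creep '[[[0,0,-0.04],0,0.4],[[0,0,0],0,0.4]]';python3 - <<'E'
from h import *
im,d=snapshot("top");W=cloud("top",d).reshape(-1,3);im2=im.copy();save("t8",im)
u=np.radians(-10.2);X=np.array([np.cos(u),np.sin(u)]);Y=np.array([-np.sin(u),np.cos(u)])
D=W[:,:2]-[.513,.1144];x=D@X;y=D@Y;z=W[:,2]
for y0 in(-65,65):
    m=(abs(x)<.04)&(abs(y-y0/1000)<.03)&(z>.1)&(z<.125);print("cap",y0,m.sum(),(x[m].min()+x[m].max())/2,(y[m].min()+y[m].max())/2,x[m].mean(),y[m].mean()) if m.sum() else print(y0,"none")
m=(abs(x)<.06)&(abs(y)<.12)&(z>.04)&(z<.056);print("rim",m.sum(),[np.percentile(v[m],[1,99]).round(4) for v in(x,y)])
m=(z>.11)&(z<.14)&(abs(x-.12)<.15)&(y<.14)&(x>.05);print("bar pts",m.sum())
m=(z>.19)&(z<.22)&(x>.1);print("handle",x[m].mean(),y[m].mean(),m.sum(),W[m,2].max())
print(to([.5130,.1144,.22]))
E
```

```text
t: 25.3
tcp_pos: [0.4549, -0.1635, 0.2176]
eef_rot: [0.766, 0.643, 0.0, 0.002]
force: [0.3, 0.1, -2.4]
width: 0.539
finger_force: 15.0
cap -65 193 -0.0009921243448763883 -0.06633057466189364 -0.0013625136331200146 -0.0664358611621909
cap 65 199 -0.0009041643561250954 0.06273665846110227 -0.0012103469766478205 0.062070706300312944
rim 690 [array([-0.0335,  0.0343]), array([-0.1003,  0.1125])]
bar pts 1093
handle 0.21820655371695777 0.2119705571347505 1375 0.21997081661142093
[ 0.2838  0.0102 -0.0041]
```

View pics/t8.png

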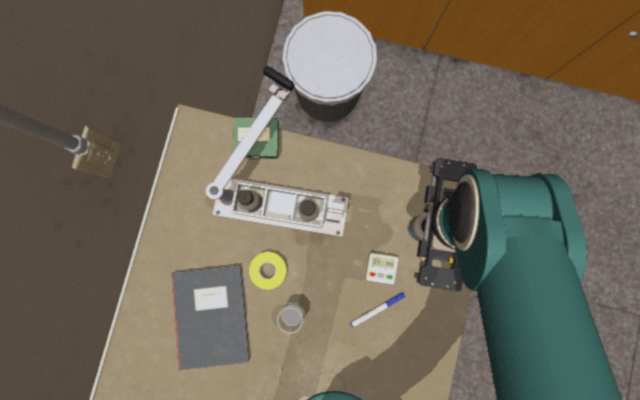

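The picture shows the bar open, with the handle at (279,79) across it, and the middle cell free at (281,205). The cap and rim measurements put the cell within 1-2 mm of my estimate, so I'll move above it.

```bash
python3 -m creep '[[[0.047,0.0015,0],0,0.4],[[0.047,0.0015,0],0,0.4],[[0.047,0.0015,0],0,0.4],[[0.047,0.0015,0],0,0.4],[[0.047,0.002,0],0,0.4],[[0.047,0.002,0],0,0.4],[[0,0,0],0,0.4],[[0,0,0],0,0.4]]';python3 - <<'E'
from h import *
u=np.radians(-10.2);X=np.array([np.cos(u),np.sin(u),0]);Y=np.array([-np.sin(u),np.cos(u),0])
print(yaw(),to(np.array([.5130,.1144,.0675])-.0003*X-.001*Y))
s,im,W=look("bottle",.14,.3,"w9")
W=W.reshape(-1,3);D=W-[.513,.1144,0];x=D@X;y=D@Y;z=W[:,2]
m=(abs(x)<.025)&(abs(y)<.05)&(z>.04)&(z<.056);h=np.histogram(y[m],np.arange(-.05,.051,.002));print(list(zip((h[1][:-1]*1000).round(),h[0])))
E
```

```text
t: 26.35
tcp_pos: [0.5116, 0.1122, 0.2146]
eef_rot: [0.766, 0.643, -0.002, -0.001]
force: [-0.2, -0.3, -2.4]
width: 0.542
finger_force: 15.0
-9.95 [0.0016 0.0012 0.1471]
bottle 0.6 [275.7, 179.1, 88.6, 136.8] n 9969 mean [0.513  0.1227 0.2392] rect [0.5125 0.1193] [0.0371 0.0491] axis deg 168.4 z98 0.2658
[(np.float64(-50.0), np.int64(0)), (np.float64(-48.0), np.int64(0)), (np.float64(-46.0), np.int64(0)), (np.float64(-44.0), np.int64(0)), (np.float64(-42.0), np.int64(0)), (np.float64(-40.0), np.int64(0)), (np.float64(-38.0), np.int64(0)), (np.float64(-36.0), np.int64(0)), (np.float64(-34.0), np.int64(0)), (np.float64(-32.0), np.int64(0)), (np.float64(-30.0), np.int64(0)), (np.float64(-28.0), np.int64(0)), (np.float64(-26.0), np.int64(0)), (np.float64(-24.0), np.int64(0)), (np.float64(-22.0), np.int64(0)), (np.float64(-20.0), np.int64(0)), (np.float64(-18.0), np.int64(0)), (np.float64(-16.0), np.int64(0)), (np.float64(-14.0), np.int64(0)), (np.float64(-12.0), np.int64(0)), (np.float64(-10.0), np.int64(0)), (np.float64(-8.0), np.int64(0)), (np.float64(-6.0), np.int64(0)), (np.float64(
[... 177 characters left out ...]
0)), (np.float64(8.0), np.int64(0)), (np.float64(10.0), np.int64(0)), (np.float64(12.0), np.int64(0)), (np.float64(14.0), np.int64(0)), (np.float64(16.0), np.int64(0)), (np.float64(18.0), np.int64(0)), (np.float64(20.0), np.int64(0)), (np.float64(22.0), np.int64(0)), (np.float64(24.0), np.int64(0)), (np.float64(26.0), np.int64(0)), (np.float64(28.0), np.int64(2)), (np.float64(30.0), np.int64(100)), (np.float64(32.0), np.int64(102)), (np.float64(34.0), np.int64(0)), (np.float64(36.0), np.int64(0)), (np.float64(38.0), np.int64(0)), (np.float64(40.0), np.int64(0)), (np.float64(42.0), np.int64(0)), (np.float64(44.0), np.int64(0)), (np.float64(46.0), np.int64(0)), (np.float64(48.0), np.int64(0))]
```

View pics/w9.png

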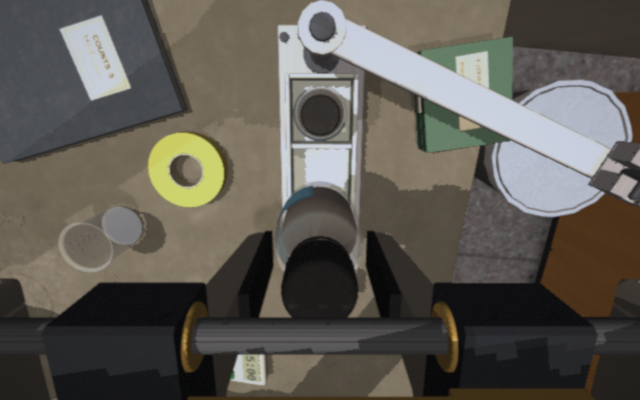

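The bottle hangs upright at (318,260), and the cell wall at y = +32 mm (ideal 32.5) confirms the offset. I'll lower it.

```bash
python3 -m creep '[[[0.0015,0.001,0.03],0,0.4],[[0,0,0.03],0,0.4],[[0,0,0.03],0,0.4],[[0,0,0.015],0,0.4],[[0,0,0.012],0,0.4],[[0,0,0],0,0.4]]';python3 -m creep '[[[0,0,0.01],0,0.4],[[0,0,0.01],0,0.4],[[0,0,0.005],0,0.4],[[0,0,0],0,0.4]]'
```

```text
t: 27.2
tcp_pos: [0.5138, 0.1139, 0.0992]
eef_rot: [0.766, 0.643, -0.0, -0.0]
force: [-0.5, 0.9, -1.3]
width: 0.54
finger_force: 15.0
t: 27.7
tcp_pos: [0.5136, 0.1143, 0.074]
eef_rot: [0.766, 0.643, -0.0, -0.0]
force: [0.2, -0.1, -1.0]
width: 0.544
finger_force: 15.0
```

```bash
python3 -m creep '[[[0,0,0.002],0,0.4],[[0,0,0.002],0,0.4],[[0,0,0.002],0,0.4],[[0,0,0],0,0.4]]';python3 -m creep '[[[0,0,0.001],0,0.4],[[0,0,0],0,0.4]]'
```

```text
t: 28.2
tcp_pos: [0.5138, 0.1142, 0.0683]
eef_rot: [0.766, 0.643, -0.0, -0.0]
force: [0.0, -0.1, -1.5]
width: 0.536
finger_force: 15.0
t: 28.45
tcp_pos: [0.514, 0.1144, 0.0676]
eef_rot: [0.766, 0.643, 0.0, 0.0]
force: [-0.2, 0.7, -0.8]
width: 0.544
finger_force: 15.0
```

```bash
python3 -m creep '[[[0,0,0.001],0,0.4],[[0,0,0.001],0,0.4],[[0,0,0],0,0.4]]'
```

```text
t: 28.82
tcp_pos: [0.514, 0.1145, 0.0674]
eef_rot: [0.766, 0.643, -0.0, 0.001]
force: [-6.8, -2.2, 17.6]
width: 0.539
finger_force: 15.0
```

The bottle touches the floor at the expected height. I'll relax slightly, let go and rise.

```bash
python3 -m creep '[[[0,0,-0.0015],0,0.4],[[0,0,0],0,0.57],[[0,0,0],0,0.65],[[0,0,0],0,0.75],[[0,0,0],0,0.75],[[0,0,-0.03],0,0.75],[[0,0,-0.04],0,0.75],[[0,0,-0.05],0,0.75],[[-0.06,0,-0.04],0,0.75],[[-0.06,0,0],0,0.75],[[-0.06,0,0],0,0.75],[[0,0,0],0,0.75]]';python3 - <<'E'
from h import *
u=np.radians(-10.2);X=np.array([np.cos(u),np.sin(u)]);Y=np.array([-np.sin(u),np.cos(u)])
for c in("wrist","top"):
    s=sense();im,d=snapshot(c);W=cloud(c,d,s).reshape(-1,3);D=W[:,:2]-[.513,.1144];x=D@X;y=D@Y;z=W[:,2]
    for y0 in(-65,0,65):
        m=(abs(x)<.04)&(abs(y-y0/1000)<.03)&(z>.1)&(z<.128);print(c,y0,m.sum(),*(((v[m].min()+v[m].max())/2).round(4) for v in(x,y)),np.median(z[m]).round(4)) if m.sum() else 0
look("handle",.18,.23,None,"top")
for q in("tape_roll","timer","slide_box"): look(q,.01,.05,None,"top")
E
```

```text
t: 30.32
tcp_pos: [0.4831, -0.0606, 0.2213]
eef_rot: [0.769, 0.639, -0.001, 0.0]
force: [0.1, 1.3, -0.1]
width: 0.75
finger_force: 0.0
wrist -65 1494 -0.0017 -0.0666 0.1177
top -65 193 -0.001 -0.0664 0.1168
top 0 194 0.001 0.0004 0.1167
top 65 205 0.0119 0.0708 0.117
handle 0.92 [264.0, 64.7, 28.0, 31.3] n 360 mean [0.7343 0.0973 0.2077] rect [0.7368 0.0972] [0.065  0.0167] axis deg 56.8 z98 0.213
tape_roll 0.68 [247.7, 253.6, 43.8, 37.8] n 896 mean [0.3701 0.1418 0.0194] rect [0.3705 0.1422] [0.0804 0.0788] axis deg 114.3 z98 0.0229
timer 0.27 [207.8, 65.8, 137.9, 171.8] n 1137 mean [0.5163 0.1255 0.0262] rect [0.5392 0.108 ] [0.2825 0.1412] axis deg 80.4 z98 0.0497
slide_box 0.84 [235.5, 118.9, 43.6, 40.2] n 1076 mean [0.6645 0.1596 0.0353] rect [0.6662 0.1662] [0.0972 0.0892] axis deg 56.9 z98 0.0395
```

The bottle is centred in the cell with its cap level with the side bottles. The bar is still open, the pin is out and the bystanders are in place.

```bash
python3 -c "
from rig import *
print(sign_off())"
```

```text
the job is handed in; nothing more can be done
None
```

I handed the job in after about 30 s of robot time: the pin rests out, the bar is open by about 1.1 rad, and the bottle stands upright in the middle cell with everything released; the sign-off returned no verdict. The last check showed the tape roll, slide box and right bottle in place; it did not confirm the timer (network missed it) or left bottle (reading likely spoiled by the bar).

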